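# Turn a pot stand foot by foot past the pointer

## Robot

A 6-joint arm with a two-finger parallel gripper is mounted at the origin on the work surface. World frame = base frame: x ahead of the robot, y to its left, z up, the work surface at z = 0. Lengths are in m, angles in rad, forces in N, time in s.
With the tool pointing down it reaches from about 0.275 to 0.875 m from the base axis. Payload 12.5 kg.
Tool frame: the origin (TCP) lies on the centre line of the jaws, within the pads' length; the fingertips stand r.finger_overhang ahead of it and the grasp point (between the pads) lies 3 mm ahead of it (r.finger_overhang is the distance from the TCP to the fingertips, in m); z points along the fingers, y is the direction in which the jaws open and shut (so a half turn about z gives the same grasp; the last joint's range is limited). The gripper opens to 85 mm and grips with 20 to 120 N. Pads are 22 mm wide; open, the fingers measure 114 mm over their backs; the gripper's body (76 mm by 85 mm) begins 54 mm behind the grasp point. The pads swing forward as they close: fully open they stand 13 mm farther back than shut.
Start: joints at [1.12, 0.351, 1.652, -0, 1.139, -0.085], TCP at [0.197, 0.514, 0.253] pointing down, gripper open.
Joint ranges: [-2.75, 2.75], [-0.79, 2.1], [0.01, 2.65], [-1.57, 4.71], [0.07, 3.14], [-2.87, 2.87]. Speed limits (rad/s): [2.22, 2.22, 2.79, 3.14, 3.14, 3.14].

## Interface

Orientations are given as a unit quaternion [x, y, z, w].
In Python, from cell import r, optics gives the robot as it stands. The module is installed in compiled form; this text tells all that it offers. Calls block until the motion is done:
- r.move_to(position, orientation): joint-space move of the TCP to a pose.
- r.move_linear(position, rot=None, vel=0.15): straight line of the TCP; rot=None keeps the orientation; vel is the mean speed in m/s.
- r.set_joints(angles): joint-space move.
- r.set_gripper(opening, squeeze=None): opening from 0.0 (shut) to 1.0 (fully open); squeeze is the grip in N (None keeps the last); returns when the fingers have stopped.
- r.sleep(seconds).
- r.inverse_kinematics(position, orientation): joint angles nearest the present ones, or None.
- optics.get_image(name): name is "scene" or "top" or "wrist"; returns a dict with "pixels" (384x512x3 uint8, red, green, blue), "depth" (384x512 float32, m along the optical axis (not along the pixel's ray), 0 where there is no reading), "fx", "fy", "cx", "cy" (pixels), "camera_from_world" (4x4, takes a point from world to camera coordinates); the wrist camera has in their place "mount" (4x4, takes a point from camera to tool coordinates, whose origin is the TCP and whose axes are the flange's). Camera axes: x right, y down, z forward; pixel columns grow to the right and rows downward; lengths in m; the calibration is good to about 2 mm. The wrist camera is an equidistant fisheye: a pixel r from the principal point sees the ray r / f radians off the axis. A picture is of the moment at which its call begins: read the wrist's pose just before it.
A pose or a line that the arm cannot do raises r.PlanningError and nothing moves.
- r.hand_in(): hands the job in, once; it reports no verdict.
Readings, each from a call of its own:
- r.current_t(): time.
- r.current_q(): joint angles.
- r.current_qvel(): joint speeds.
- r.current_effort(): joint torques, N m.
- r.current_tool_pos(): TCP position.
- r.current_ee_rot(): TCP orientation.
- r.current_contact_force(): force on the tool from outside, world axes, zero at the start.
- r.current_torque(): the same for the moment, N m.
- r.current_opening(): opening from 0.0 (shut) to 1.0 (fully open).
Only numpy, scipy, OpenCV 4.12 (cv2) and the standard library are available. Lean on these libraries where they do the work, as an engineer would, in place of code of your own. Each camera call takes 0.05 s, during which the arm holds its last target.

## Task

Swing the clear guard of the turntable up until it stands upright, then turn the upturned wooden pot stand so that its one square foot stands right at the tip of the pointer gauge and pause it there for a moment (half a second or more). Do the same with each of its three round feet, in the order in which they reach the pointer as the stand turns anticlockwise seen from above. Leave the last foot at the pointer, lower the guard gently until it is fully closed, and do not shift the gauge or the chuck, bottle and bowl standing around.

Things in the scene. Friction and masses are not known exactly. Their poses are not given: they have to be found in the camera images.
- spindle (a point): Point on the vertical turning axis, on the upper face of the stand's disc, 52 mm above the bench. Its axes are the station's: x from the front (guard's handle side, towards the robot) to the back (hinge side), y to the station's left, z up. The station is bolted down; its place and direction on the bench vary.
- station: Green turntable station: base plate 200 x 190 mm, 14 mm thick, centred on the turning axis. Origin on the axis at bench level, axes as for spindle. Two hinge uprights, 22 x 16 mm, stand at x = 92 mm, y = +-83 mm, their tops 119 mm above the bench.
- stand (a joint): Turn of the wooden stand about the vertical axis, rad, growing anticlockwise seen from above; 0 when the square foot (foot0) is at the pointer; each further pi/2 brings the next foot there. Starts between -1.9 and -0.5, can turn from -3.2 to 8.0. Stiff (0.15 N m, about 3 N at a foot): it stays where it is left.
- foot0 (a point): Centre of the square foot (26 x 26 mm, 44 mm tall), 74 mm above the bench. The stand is a wooden pot stand clamped upside down on the turntable: a disc 144 mm in diameter, upper face 52 mm above the bench, with four upright feet (tops 96 mm above the bench), centres 55 mm from the turning axis, a quarter turn apart.
- foot1 (a point): Centre of a round foot, 22 mm in diameter, 44 mm tall: the one that reaches the pointer a quarter turn after the square foot when the stand turns anticlockwise.
- foot2 (a point): Centre of the round foot opposite the square one, 22 mm in diameter, 44 mm tall.
- foot3 (a point): Centre of a round foot, 22 mm in diameter, 44 mm tall: the last to reach the pointer.
- mark (a point): Tip of the gauge's pointer, 84 mm above the bench, 78 mm from the turning axis on the station's right (-y) side. The pointer, a steel rod 8 mm thick with a tapered end, points along this point's own +y, straight at the turning axis. A foot is at the pointer when its centre lies on the line of the rod, just beyond the tip.
- gauge: The loose pointer gauge, 0.7 kg, easily knocked: a round steel base 56 mm in diameter, 22 mm tall, with a slim upright, 123 mm tall in all, that carries the pointer. Origin at the centre of its underside, 57 mm behind the pointer's tip and 135 mm from the turning axis; axes parallel to the station's.
- guard (a joint): Opening of the clear guard, rad: 0 closed (level over the stand), pi/2 upright at the back, 1.75 the stop. Starts between 0 and 0.3. Stiff hinge: it stays where it is left at any angle and takes about 5 N at the handle to lift.
- handle (a point): Middle of the guard's handle, a round steel bar 12 mm thick, 126 mm long, along the station's y, 200 mm from the hinge axis. Two arms at y = +-55 mm hold it. Between bar and guard lies a gap with 32 mm free, so a finger can go down on either side of the bar. The guard is 155 mm wide, its frame 10 mm thick; closed, bar and guard lie 115 mm above the bench.
- hinge (a point): Middle of the guard's hinge axis, 115 mm above the bench, 85 mm behind the turning axis; the axis runs along the station's y.
- chuck_center (a point): Centre of a bystander: a loose steel four-jaw lathe chuck, 100 mm in diameter, 69 mm tall.
- glue_center (a point): Centre of a bystander: a loose upright glue bottle, 60 mm in diameter, 165 mm tall.
- bowl_center (a point): Centre of a bystander: a loose wooden bowl, 110 mm in diameter, 50 mm tall.
Mind the look-alikes: they are no part of the job. Leave any purple look-alike of the gauge alone.

How it is judged:
By the outcome, as a careful person would: the job done as asked, in the order asked, and still so for the second after the job is handed in, with the robot touching nothing.
It also fails if it takes over 72 s, if anything falls off the work surface, if the arm or the gripper's body presses on something with over 40 N, if the wrist force passes 120 N, or if a joint passes its speed limit or range.

## Working session

There is one attempt and no reset: what is moved stays moved. The work goes in short steps, each a Python script; the robot and the scene stay as the last script left them, time stands still between calls to the robot, and variables do not carry over. Pictures are saved under pics/ and viewed, and the job is handed in when it is done.

```bash
mkdir -p pics; ls; python3 - <<'E'
from cell import r, optics
import cv2,numpy as np
print(r.current_t(), r.finger_overhang, r.current_ee_rot(), r.current_tool_pos())
for n in ["scene","top","wrist"]:
    im=optics.get_image(n); cv2.imwrite(f"pics/{n}0.png",im["pixels"][:,:,::-1])
    np.savez(f"pics/{n}0.npz",**im)
    print(n,im["fx"],im["fy"],im["cx"],im["cy"],im.get("camera_from_world",im.get("mount")))
E
```

```text
pics
0.0 0.022 [ 1.81883354e-01  9.83319927e-01 -5.83375046e-04 -1.59664002e-04] [0.19657598 0.51332749 0.25274641]
scene 497.9602845849557 497.9602845849557 258.4357081823002 201.67600043181457 [[ 0.10296091  0.9945839  -0.01420991 -0.1045051 ]
 [ 0.82499288 -0.09336799 -0.55737704 -0.4354719 ]
 [-0.55568498  0.04566497 -0.83013789  1.49968042]
 [ 0.          0.          0.          1.        ]]
top 400.3760238416405 400.3760238416405 249.09976430860112 191.41982795895203 [[ 0.01929627 -0.99980241 -0.00477394  0.03991894]
 [-0.9791906  -0.01793322 -0.20214887  0.62426386]
 [ 0.20202331  0.00857532 -0.97934317  0.88735457]
 [ 0.          0.          0.          1.        ]]
wrist 297.3186396354542 297.3186396354542 253.6460843898906 195.63480606075905 [[-5.81535965e-04 -9.63513880e-01 -2.67657740e-01  6.78281788e-02]
 [ 9.99999830e-01 -5.74337247e-04 -1.05186413e-04  2.18979572e-04]
 [-5.23772407e-05 -2.67657755e-01  9.63514049e-01 -1.19525382e-01]
 [ 0.00000000e+00  0.00000000e+00  0.00000000e+00  1.00000000e+00]]
```

View pics/scene0.png

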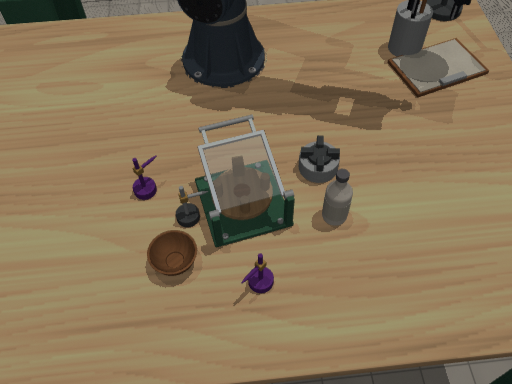

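View pics/top0.png

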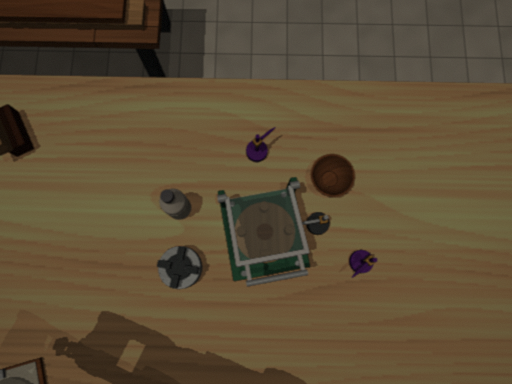

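View pics/wrist0.png

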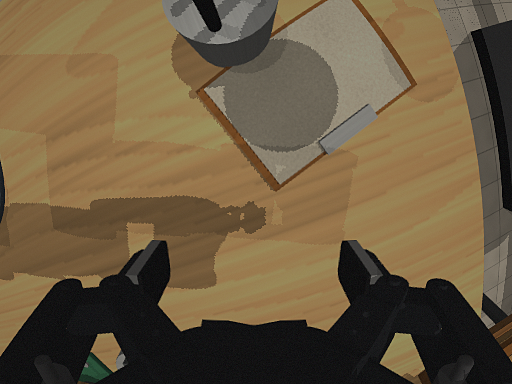

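The scene view shows the station around (245,190), with the guard slightly open. The black gauge is at (188,212), the bowl at (172,253), the chuck at (319,160), the bottle at (338,200) and the purple look-alikes at (143,187) and (261,278). Next I'll zoom in.

```bash
python3 - <<'E'
import cv2,numpy as np
a=cv2.imread("pics/top0.png")[160:300,190:350]; cv2.imwrite("pics/top0z.png",cv2.resize(a,None,fx=4.2,fy=4.2,interpolation=cv2.INTER_CUBIC))
a=cv2.imread("pics/scene0.png")[105:255,165:305]; cv2.imwrite("pics/scene0z.png",cv2.resize(a,None,fx=4,fy=4,interpolation=cv2.INTER_CUBIC))
E
```

```text
(no output)
```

View pics/top0z.png

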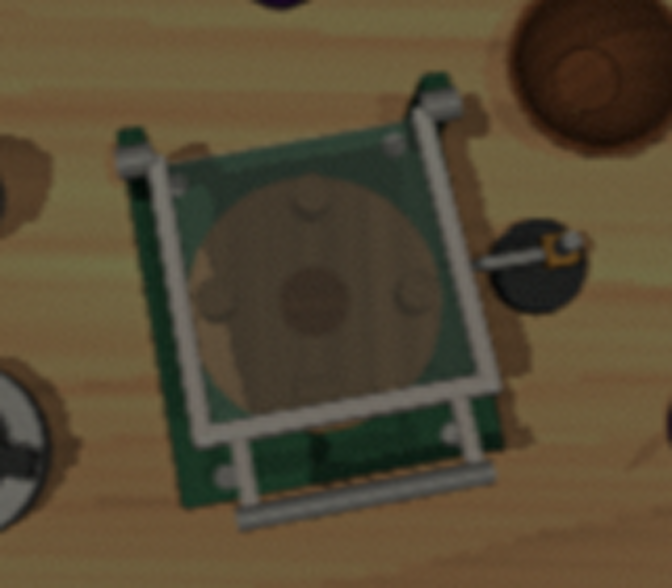

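View pics/scene0z.png

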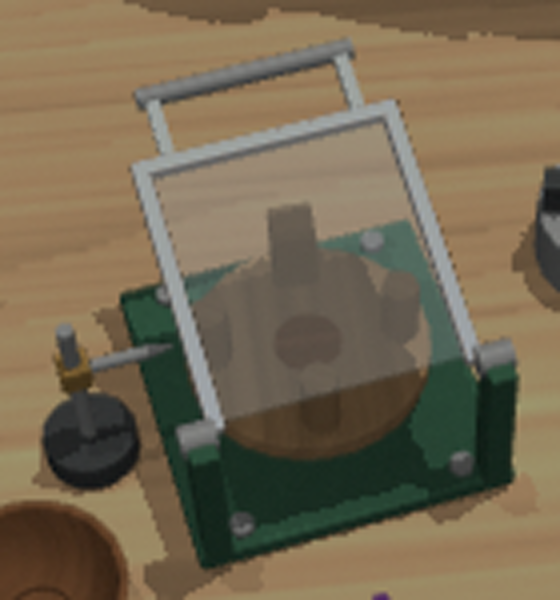

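```bash
cat > h.py <<'E'
import numpy as np,cv2
def load(n): return dict(np.load(f"pics/{n}.npz"))
def ray(im,u,v,T=None):
    d=np.array([(u-im["cx"])/im["fx"],(v-im["cy"])/im["fy"],1.])
    M=np.linalg.inv(im["camera_from_world"]); return M[:3,3],M[:3,:3]@d
def plane(im,u,v,z):
    o,d=ray(im,u,v); return o+d*(z-o[2])/d[2]
def dep(im,u,v):
    o,d=ray(im,u,v); return o+d*im["depth"][int(round(v)),int(round(u))]
def tri(a,b):
    (o1,d1),(o2,d2)=a,b; d1=d1/np.linalg.norm(d1);d2=d2/np.linalg.norm(d2)
    A=np.stack([d1,-d2],1); s=np.linalg.lstsq(A,o2-o1,rcond=None)[0]
    p,q=o1+d1*s[0],o2+d2*s[1]; return (p+q)/2,np.linalg.norm(p-q)
E
python3 - <<'E'
from h import *
np.set_printoptions(precision=4,suppress=True)
t,s=load("top0"),load("scene0")
tz=lambda u,v:(190+u/4.2-.4,160+v/4.2-.4)
sz=lambda u,v:(165+u/4-.4,105+v/4-.4)
P={"barL":((240,521),(350,46)),"barR":((493,473),(140,98)),"hingeL":((133,160),(495,352)),"hingeR":((440,103),(195,436)),
"tip":((482,264),(170,349)),"centre":((315,300),(308,341)),"uprtop":((568,243),(66,330)),"baseFL":((186,506),None)}
for k,(a,b) in P.items():
    if b: print(k,*tri(ray(t,*tz(*a)),ray(s,*sz(*b))), "depth",dep(t,*tz(*a)),dep(s,*sz(*b)))
# green plate
for n,im,roi in(("top",t,(160,300,190,350)),("scene",s,(105,255,165,305))):
    hsv=cv2.cvtColor(im["pixels"],cv2.COLOR_RGB2HSV)
    m=cv2.inRange(hsv,(60,90,10),(95,255,200)); mm=np.zeros_like(m); a=roi; mm[a[0]:a[1],a[2]:a[3]]=m[a[0]:a[1],a[2]:a[3]]
    c=np.vstack([x for x in cv2.findContours(mm,0,1)[0] if cv2.contourArea(x)>20])
    print(n,cv2.boxPoints(cv2.minAreaRect(c)))
E
```

```text
barL [0.4121 0.0511 0.1694] 0.0014703396343060918 depth [0.4123 0.0518 0.1747] [0.4186 0.0499 0.1762]
barR [ 0.4371 -0.0698  0.1685] 0.0004984148358824045 depth [ 0.437  -0.0684  0.1768] [ 0.4413 -0.0697  0.1732]
hingeL [0.5966 0.1114 0.1185] 0.003020012982998764 depth [0.5963 0.1128 0.1209] [0.6004 0.1092 0.124 ]
hingeR [ 0.6311 -0.0522  0.1164] 0.0038916336402691288 depth [ 0.6296 -0.0495  0.1234] [ 0.6348 -0.0538  0.1225]
tip [ 0.5494 -0.0716  0.0839] 0.009338194365287236 depth [ 0.549  -0.0761  0.0848] [ 0.4992 -0.0717  0.0124]
centre [0.5311 0.0124 0.0523] 0.0020374261807221492 depth [0.5212 0.0164 0.1467] [0.5826 0.0101 0.1251]
uprtop [ 0.5564 -0.1186  0.1191] 0.003573082965235851 depth [ 0.5561 -0.1163  0.1217] [ 0.5587 -0.12    0.1226]
top [[220.3541 203.2862]
 [295.5156 190.2147]
 [308.8441 266.8532]
 [233.6826 279.9248]]
scene [[194.7387 179.0737]
 [280.553  154.8697]
 [299.7527 222.9415]
 [213.9385 247.1456]]
```

```bash
cat >> h.py <<'E'
from scipy.spatial.transform import Rotation as Rn
YAW=0.2055; C=np.array([0.531,0.0124,0.])
def st(x,y,z): 
    return C+np.array([np.cos(YAW)*x-np.sin(YAW)*y,np.sin(YAW)*x+np.cos(YAW)*y,z])
def inst(p):
    d=np.asarray(p)-C; return np.array([np.cos(YAW)*d[0]+np.sin(YAW)*d[1],-np.sin(YAW)*d[0]+np.cos(YAW)*d[1],d[2]])
def down(a):  # tool down, tool x at station azimuth a
    a=a+YAW; x=np.array([np.cos(a),np.sin(a),0]); z=np.array([0,0,-1.]); y=np.cross(z,x)
    return Rn.from_matrix(np.stack([x,y,z],1)).as_quat()
def wray(im,tp,q,u,v):
    dx,dy=(u-im["cx"])/im["fx"],(v-im["cy"])/im["fy"]; th=np.hypot(dx,dy); s=np.sin(th)/th if th>1e-9 else 1
    M=np.eye(4);M[:3,:3]=Rn.from_quat(q).as_matrix();M[:3,3]=tp; M=M@im["mount"]
    return M[:3,3],M[:3,:3]@np.array([dx*s,dy*s,np.cos(th)])
E
python3 - <<'E'
from h import *
from cell import r
np.set_printoptions(precision=3,suppress=True)
for nm,sgn in(("+y",1),("-y",-1)):
  for th in (0,.27,.8,1.2,1.57):
    x,z=85-200*np.cos(th),115+200*np.sin(th)
    print(nm,th,r.inverse_kinematics(st(x/1e3,0,z/1e3+.003),down(sgn*np.pi/2)))
for a in (70,90,120,150,180,200):
    A=np.radians(a)
    for z in (.085,.18): print(a,r.inverse_kinematics(st(.055*np.cos(A),.055*np.sin(A),z),down(A)))
    print('in',r.inverse_kinematics(st(.055*np.cos(A),.055*np.sin(A),.085),down(A+np.pi)))
E
```

```text
+y 0 [-0.138  0.336  2.093 -0.     0.713 -0.343]
+y 0.27 [-0.132  0.246  2.038 -0.     0.858 -0.337]
+y 0.8 [-0.095  0.21   1.822 -0.     1.11  -0.3  ]
+y 1.2 [-0.058  0.29   1.605 -0.     1.246 -0.264]
+y 1.57 [-0.027  0.417  1.393 -0.     1.331 -0.233]
-y 0 [-0.138  0.336  2.093 -0.     0.713  2.798]
-y 0.27 [-0.132  0.246  2.038 -0.     0.858  2.804]
-y 0.8 [-0.095  0.21   1.822 -0.     1.11   2.841]
-y 1.2 None
-y 1.57 None
70 [ 0.038  0.571  1.794 -0.     0.776  0.181]
70 [ 0.038  0.426  1.74  -0.     0.975  0.181]
in None
90 [ 0.038  0.545  1.845 -0.     0.752 -0.168]
90 [ 0.038  0.395  1.79  -0.     0.957 -0.168]
in None
120 [ 0.014  0.509  1.914 -0.     0.719 -0.715]
120 [ 0.014  0.351  1.858 -0.     0.933 -0.715]
in [ 0.014  0.509  1.914 -0.     0.719  2.426]
150 [-0.035  0.486  1.959 -0.     0.697 -1.288]
150 [-0.035  0.322  1.901 -0.     0.919 -1.288]
in [-0.035  0.486  1.959 -0.     0.697  1.854]
180 [-0.095  0.482  1.965 -0.     0.694 -1.871]
180 [-0.095  0.318  1.907 -0.     0.917 -1.871]
in [-0.095  0.482  1.965 -0.     0.694  1.27 ]
200 [-0.13   0.492  1.946 -0.     0.703 -2.256]
200 [-0.13   0.33   1.889 -0.     0.922 -2.256]
in [-0.13   0.492  1.946 -0.     0.703  0.886]
```

```bash
cat > snap.py <<'E'
from cell import r, optics
import numpy as np,cv2
def snap(n,cam="wrist"):
    tp,q=r.current_tool_pos(),r.current_ee_rot()
    im=optics.get_image(cam); im["tp"]=tp; im["q"]=q
    np.savez(f"pics/{n}.npz",**im); cv2.imwrite(f"pics/{n}.png",im["pixels"][:,:,::-1]); return im
E
python3 - <<'E'
from h import *
from snap import *
r.move_to(st(-.03,.08,.37),down(np.pi/2)); snap("w1")
r.move_to(st(-.105,0,.33),down(np.pi/2)); snap("w2"); print(r.current_t(),r.current_tool_pos())
E
python3 -c "
import cv2;cv2.imwrite('pics/w12.png',cv2.resize(cv2.vconcat([cv2.imread('pics/w1.png')[:,:],cv2.imread('pics/w2.png')]),None,fx=.78,fy=.78))"
```

```text
2.7083 [ 0.42871979 -0.0086474   0.33042674]
```

View pics/w1.png

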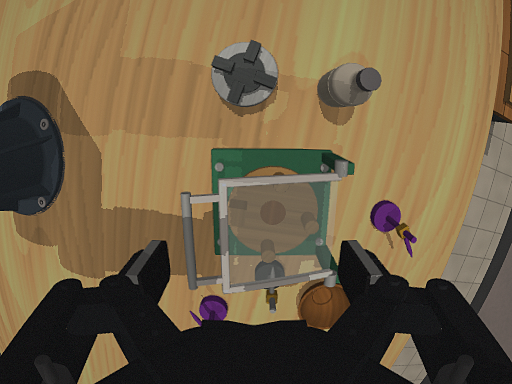

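View pics/w2.png

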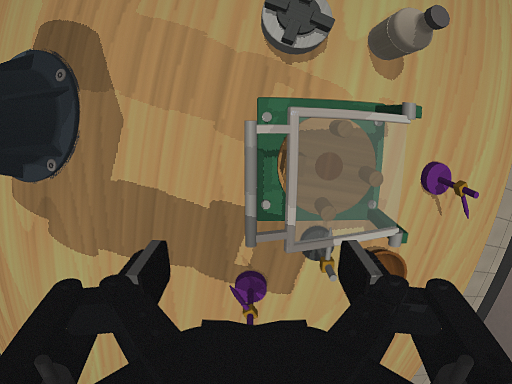

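In w1 the bar runs (186,196)-(191,287) and the hub is at (272,212). In w2 the bar runs (251,124)-(250,243) and the hub is at (330,166). Triangulating these.

```bash
python3 - <<'E'
from h import *
np.set_printoptions(precision=4,suppress=True)
a,b=load("w1"),load("w2")
for k,u,v in(("barL",(186,195),(251,123)),("barR",(191,288),(250.5,244)),("hub",(272,212),(330,166)),("f1(left)",(279,180),(343,129)),("f3 right",(267.5,250),(325,207)),("back",(308,222),(373,175))):
    p,e=tri(wray(a,a["tp"],a["q"],*u),wray(b,b["tp"],b["q"],*v)); print(k,p,e,inst(p))
E
python3 - <<'E'
import cv2
a=cv2.imread("pics/w2.png")[90:260,230:430]; cv2.imwrite("pics/w2z.png",cv2.resize(a,None,fx=3.5,fy=3.5,interpolation=cv2.INTER_CUBIC))
E
```

```text
barL [0.4138 0.0497 0.1687] 0.0002639697767248701 [-0.1071  0.0604  0.1687]
barR [ 0.4369 -0.0654  0.1798] 0.00010112329793811491 [-0.108  -0.0569  0.1798]
hub [0.5295 0.0139 0.0574] 0.0022093804940397166 [-0.0012  0.0018  0.0574]
f1(left) [0.5274 0.068  0.0775] 0.005631832805169539 [0.0078 0.0551 0.0775]
f3 right [ 0.5327 -0.0399  0.078 ] 0.0008731758813544737 [-0.009  -0.0515  0.078 ]
back [0.5802 0.0197 0.0905] 0.00291633596123692 [ 0.0496 -0.0029  0.0905]
```

View pics/w2z.png

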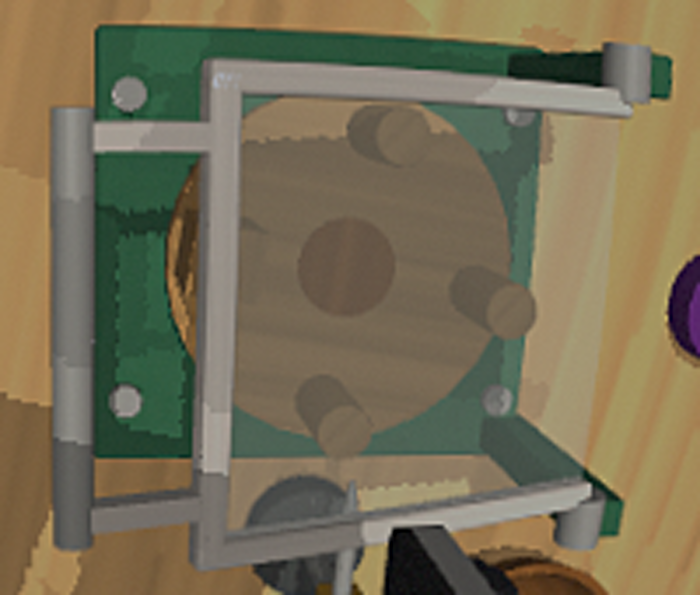

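The bar midpoint agrees across views: station x is −0.108, z is about 0.169, so the guard angle is about 0.27 and the distance from the hinge 0.2. Now I'll grip the bar.

```bash
python3 - <<'E'
from h import *
from snap import *
np.set_printoptions(precision=4,suppress=True)
q=down(np.pi/2)
r.set_gripper(0.35,40)
r.move_to(st(-.1078,0,.25),q)
r.move_linear(st(-.1078,0,.173),vel=.08); print(r.current_contact_force(),r.current_opening(),inst(r.current_tool_pos()))
snap("w3")
r.set_gripper(0.0,40); print(r.current_opening(),r.current_contact_force(),r.current_t())
snap("w4");snap("s4","scene")
E
```

```text
[-0.164  -0.3641  0.7026] 0.35440940804205345 [-0.1075 -0.0001  0.1734]
0.12464720217995641 [-3.4741 -1.9647  2.2487] 5.1583
```

View pics/w4.png

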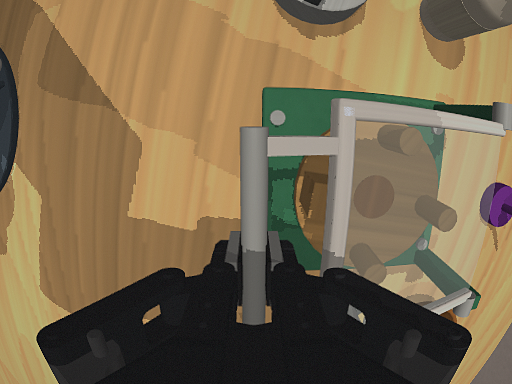

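View pics/s4.png

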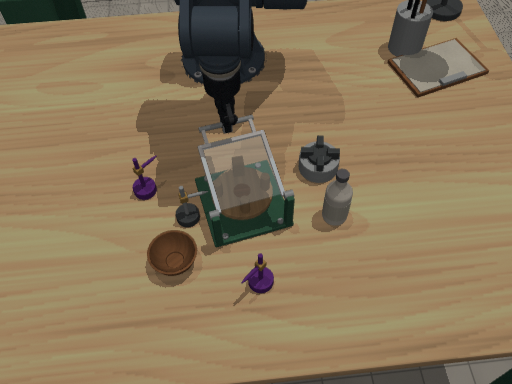

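The fingers in w4, at (255,250), hold the bar. Now lifting along the arc.

```bash
python3 - <<'E'
from h import *
from snap import *
np.set_printoptions(precision=4,suppress=True)
p=inst(r.current_tool_pos()); th0=np.arctan2(p[2]-.003-.115,.085-p[0]); print(th0, np.hypot(p[2]-.118,.085-p[0]))
for th in np.linspace(th0,1.575,14)[1:]:
    r.move_linear(st(.085-.2*np.cos(th),0,.118+.2*np.sin(th)),vel=.12)
    f=r.current_contact_force(); print(round(th,2),f,round(r.current_opening(),3),round(r.current_t(),2))
    if np.linalg.norm(f)>60: break
snap("s5","scene");snap("t5","top");snap("w5")
E
```

```text
0.2775299456002134 0.200773699510795
0.38 [-8.3791 -5.2588  2.904 ] 0.118 5.58
0.48 [-11.0885  -5.1537   5.0367] 0.124 5.89
0.58 [-14.0668  -6.6676   9.8576] 0.127 6.21
0.68 [-19.4161  -6.6796  15.8039] 0.123 6.53
0.78 [-24.0163  -6.5148  23.2584] 0.123 6.84
0.88 [-27.0217  -7.0798  31.8223] 0.122 7.16
0.98 [-16.8723  -3.5804  27.2388] 0.122 7.47
1.08 [-11.7793  -2.1087  24.653 ] 0.122 7.79
1.18 [-2.9932 -2.8214 15.6895] 0.124 8.11
1.28 [-0.7782 -1.6455 12.5321] 0.123 8.43
1.38 [ 0.1371 -1.9191 10.4142] 0.122 8.74
1.48 [ 2.0324 -1.2512  7.98  ] 0.124 9.06
1.58 [ 2.2494 -1.7653  7.4984] 0.122 9.38
```

View pics/s5.png

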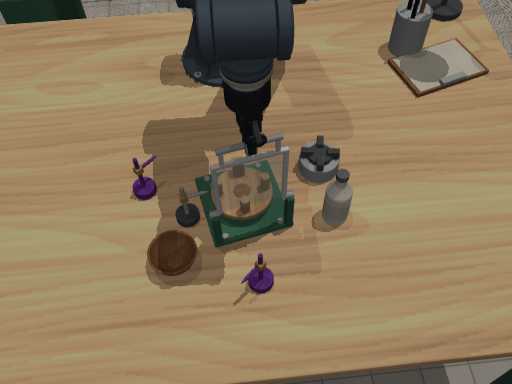

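View pics/w5.png

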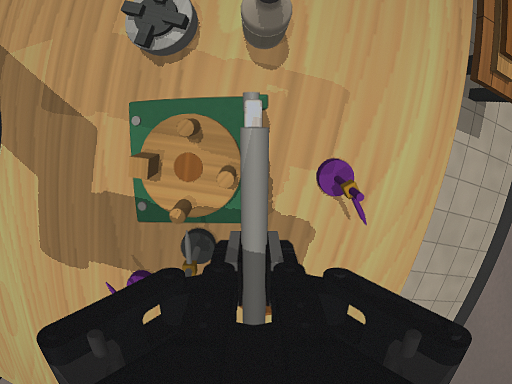

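Scene view: the guard is upright (bar at y≈148). Now I'll release it and take clear views of the feet.

```bash
python3 - <<'E'
from h import *
from snap import *
np.set_printoptions(precision=4,suppress=True)
r.set_gripper(0.35,40)
p=inst(r.current_tool_pos()); 
r.move_linear(st(p[0],0,.385),vel=.15)
r.move_linear(st(-.05,.055,.385),vel=.25); snap("w6")
r.move_linear(st(-.03,.055,.26),vel=.2); snap("w7"); snap("t7","top"); snap("s7","scene")
print(r.current_t(),r.current_contact_force())
E
python3 - <<'E'
import cv2
for n in("w6","w7"):
    a=cv2.imread(f"pics/{n}.png"); cv2.imwrite(f"pics/{n}z.png",cv2.resize(a,None,fx=1.5,fy=1.5,interpolation=cv2.INTER_CUBIC))
a=cv2.imread("pics/t7.png")[160:300,190:350]; cv2.imwrite("pics/t7z.png",cv2.resize(a,None,fx=4.2,fy=4.2,interpolation=cv2.INTER_CUBIC))
E
```

```text
12.1667 [-0.2559 -0.2266  0.8491]
```

View pics/w6z.png

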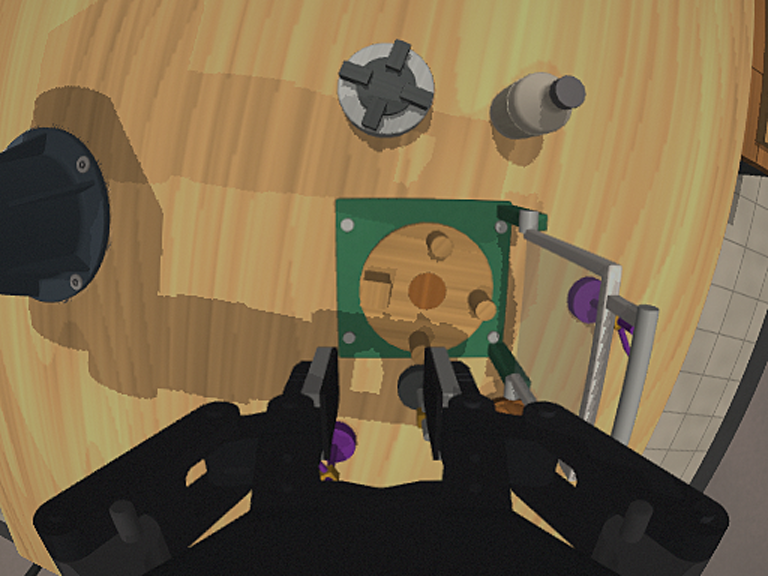

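View pics/w7z.png

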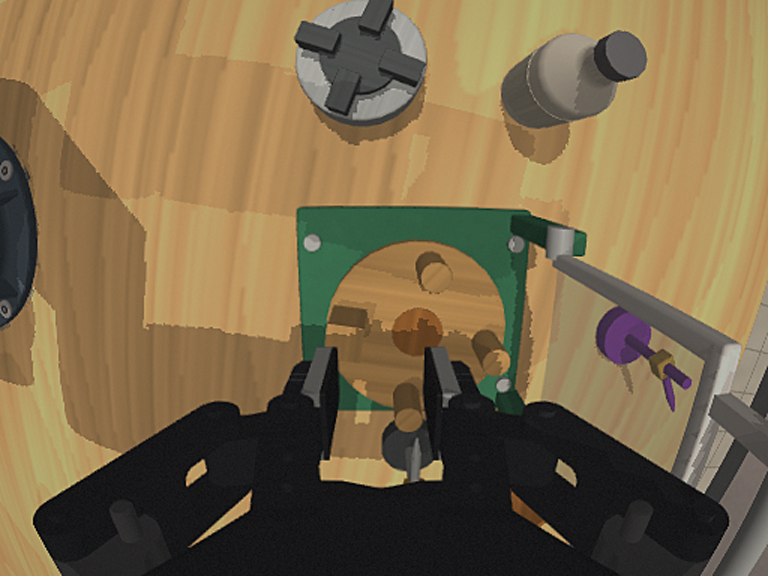

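View pics/t7z.png

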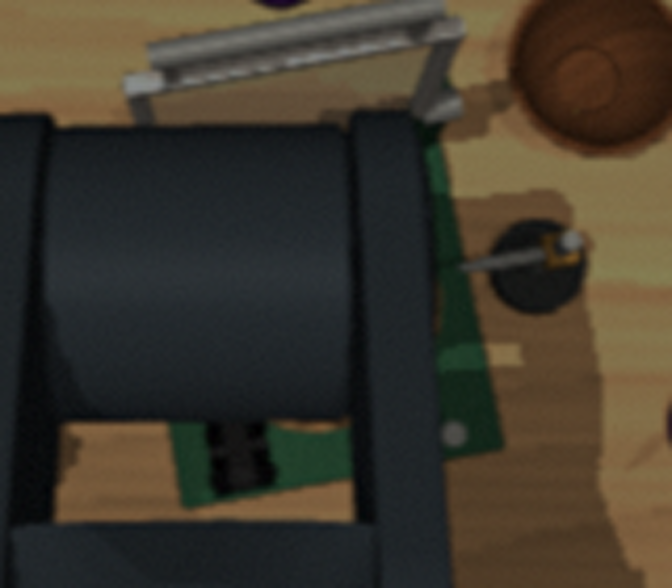

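Feet in w7 (zoomed pixels): left (436,277), back (497,360), right (407,418), square (350,318). I'll triangulate these and check the gripper's envelope against the upright guard.

```bash
python3 - <<'E'
from h import *
np.set_printoptions(precision=4,suppress=True)
a,b=load("w6"),load("w7"); s=1/1.5
print(inst(b["tp"]))
for k,u,v,z in(("hub",(427,292),(418,332),.052),("left",(443,248),(437,278),.096),("back",(485,311),(497,360),.096),("right",(419,357),(407,419),.096),("sq",(376,295),(350,320),.096),("scrFL",(347,225),(312,243),None),("scrBL",(501,227),(516,244),None),("scrFR",(349,338),None,None)):
    A=wray(a,a["tp"],a["q"],u[0]*s-.2,u[1]*s-.2)
    if v:
        B=wray(b,b["tp"],b["q"],v[0]*s-.2,v[1]*s-.2); p,e=tri(A,B); p=inst(p)
        print(k,p,round(e,4),"az",np.degrees(np.arctan2(p[1],p[0])),end=" ")
    if z:
        for o,d in(A,B): print(inst(o+d*(z-o[2])/d[2])[:2],end=" ")
    print()
im=load("s7"); d=im["depth"]; V,U=np.nonzero(d>0)
M=np.linalg.inv(im["camera_from_world"]); D=d[V,U]
P=np.stack([(U-im["cx"])/im["fx"]*D,(V-im["cy"])/im["fy"]*D,D],1)@M[:3,:3].T+M[:3,3]
S=np.array([inst(p) for p in P]); S=S-inst(im["tp"])
px=im["pixels"][V,U].astype(int)
dark=px.max(1)<75
for z0 in np.arange(0,.4,.025):
    m=dark&(S[:,2]>z0)&(S[:,2]<z0+.025)&(abs(S[:,0])<.3)&(abs(S[:,1])<.15)
    if m.sum()>5: print(round(z0,3),m.sum(),"x",np.percentile(S[m,0],[2,50,99]),"y",np.percentile(S[m,1],[1,99]))
E
```

```text
[-0.0294  0.0548  0.2607]
hub [ 0.0011 -0.0049  0.038 ] 0.0003 az -77.55963062033696 [-0.0006 -0.001 ] [-0.      0.0003] 
left [0.0097 0.0519 0.0855] 0.0011 az 79.4457186573024 [0.0087 0.0536] [0.0078 0.0545] 
back [ 0.0584 -0.0144  0.0763] 0.0017 az -13.81836079782413 [ 0.0527 -0.0083] [ 0.0535 -0.0053] 
right [-0.0088 -0.0662  0.0734] 0.0007 az -97.5403972232503 [-0.0112 -0.0563] [-0.01   -0.0524] 
sq [-0.059  -0.0356 -0.0719] 0.0093 az -148.90381501708816 [-0.0539  0.0081] [-0.0501  0.0254] 
scrFL [-0.0864  0.0655  0.0162] 0.0002 az 142.82795721830075 
scrBL [0.0878 0.0643 0.0097] 0.0003 az 36.222791888103544 

0.0 73 x [-0.0243  0.0206  0.1195] y [-0.097   0.0067]
0.025 177 x [-0.0468  0.027   0.1203] y [-0.0731  0.0106]
0.05 266 x [-0.0158  0.0552  0.1234] y [-0.1145  0.0155]
0.075 286 x [0.0125 0.0393 0.0661] y [-0.0202  0.0176]
0.1 325 x [0.0004 0.033  0.039 ] y [-0.0382  0.0305]
0.125 492 x [0.0008 0.0309 0.0388] y [-0.0382  0.0302]
0.15 417 x [-0.0029  0.0298  0.0412] y [-0.0411  0.0306]
0.175 594 x [0.0052 0.0326 0.0421] y [-0.0414  0.0332]
0.2 508 x [0.014  0.0323 0.051 ] y [-0.0684  0.0492]
0.225 1004 x [0.0128 0.0407 0.0569] y [-0.0706  0.0514]
0.25 1585 x [0.0102 0.0356 0.0549] y [-0.0697  0.0528]
0.275 108 x [0.0134 0.0213 0.0299] y [-0.0661 -0.0006]
```

View pics/s7.png

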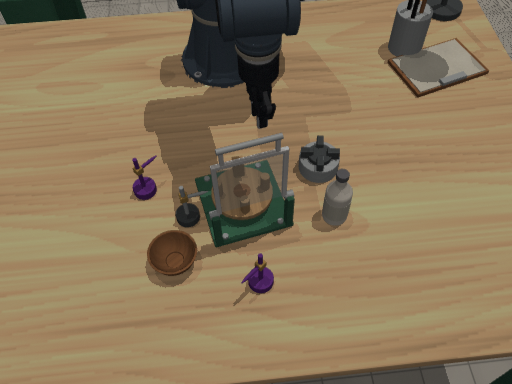

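Envelope clearance is OK, about 13 mm. The feet are at az ≈81° + k·90°, so the stand is at about −1.73. First swing: grip the left foot (foot1) and turn it from 81° to 180°.

```bash
cat >> snap.py <<'E'
from h import *
R0=.055
def pose(a,z): A=np.radians(a); return st(R0*np.cos(A),R0*np.sin(A),z),down(A)
def grip(a,first=False):
    p,q=pose(a,.17)
    if np.linalg.norm(r.current_tool_pos()-p)>.002: r.move_to(p,q)
    r.move_linear(pose(a,.083)[0],vel=.15)
    f=r.current_contact_force()
    r.set_gripper(0.0,30); print("grip",a,f,r.current_contact_force(),r.current_opening(),r.current_t())
def swing(a0,a1,n=6):
    for a in np.linspace(a0,a1,n+1)[1:]:
        p,q=pose(a,.083); r.move_linear(p,rot=q,vel=.08)
    print("swung",a1,r.current_contact_force(),r.current_opening(),r.current_t())
def rel(a):
    r.set_gripper(.5,30); r.move_linear(pose(a,.17)[0],vel=.2)
E
python3 - <<'E'
from snap import *
np.set_printoptions(precision=3,suppress=True)
r.set_gripper(.5,30)
grip(81); snap("w8")
swing(81,180); r.sleep(.6); snap("w9"); snap("t9","top"); snap("s9","scene")
rel(180); snap("w10"); print(r.current_t())
E
python3 - <<'E'
import cv2
a=cv2.imread("pics/s9.png")[105:255,165:305]; cv2.imwrite("pics/s9z.png",cv2.resize(a,None,fx=4,fy=4,interpolation=cv2.INTER_CUBIC))
a=cv2.imread("pics/w10.png");cv2.imwrite("pics/w10z.png",cv2.resize(a,None,fx=1.5,fy=1.5,interpolation=cv2.INTER_CUBIC))
E
```

```text
grip 81 [ 0.409 -0.351 -0.738] [-2.148  0.888  7.6  ] 0.24989833874339273 13.9667
swung 180 [-12.658  -0.727  18.326] 0.24887632808215873 16.6667
18.3917
```

View pics/s9z.png

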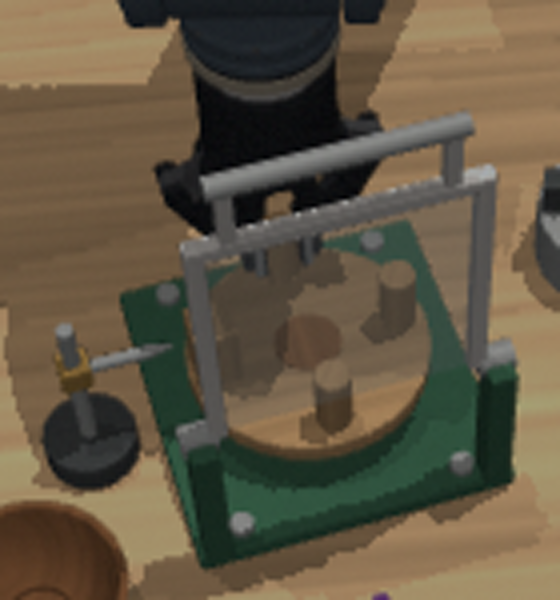

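View pics/w10z.png

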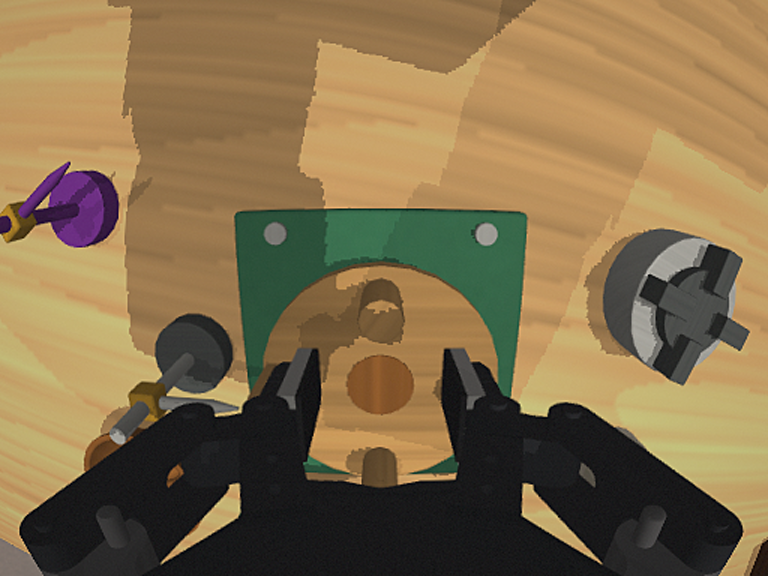

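View pics/w9.png

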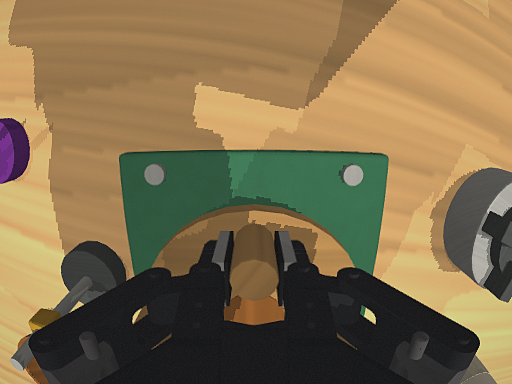

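w10: the hub (380,384), front foot (381) and back foot (380) are all on the screw midline (381), so the stand is aligned with the station. I'll check the square foot against the pointer from the earlier clear viewpoint.

```bash
python3 - <<'E'
from snap import *
np.set_printoptions(precision=3,suppress=True)
r.move_to(st(-.03,.10,.35),down(np.pi/2)); snap("w11"); snap("t11","top"); print(r.current_t())
a=cv2.imread("pics/w11.png")[120:,160:400]; cv2.imwrite("pics/w11z.png",cv2.resize(a,None,fx=2.2,fy=2.2,interpolation=cv2.INTER_CUBIC))
a=cv2.imread("pics/t11.png")[160:300,190:350]; cv2.imwrite("pics/t11z.png",cv2.resize(a,None,fx=4.2,fy=4.2,interpolation=cv2.INTER_CUBIC))
E
```

```text
20.0583
```

View pics/w11z.png

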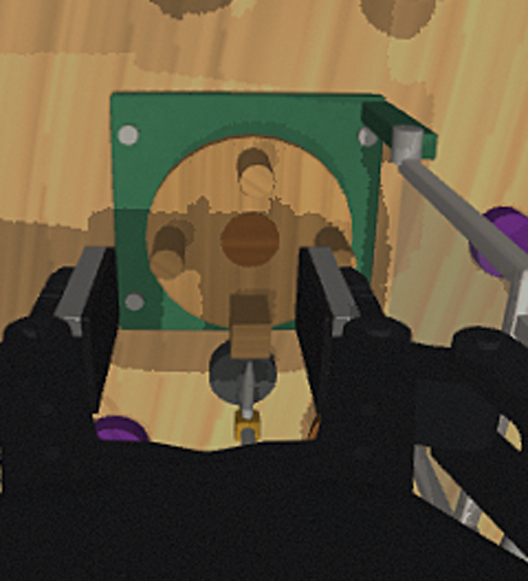

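View pics/t11z.png

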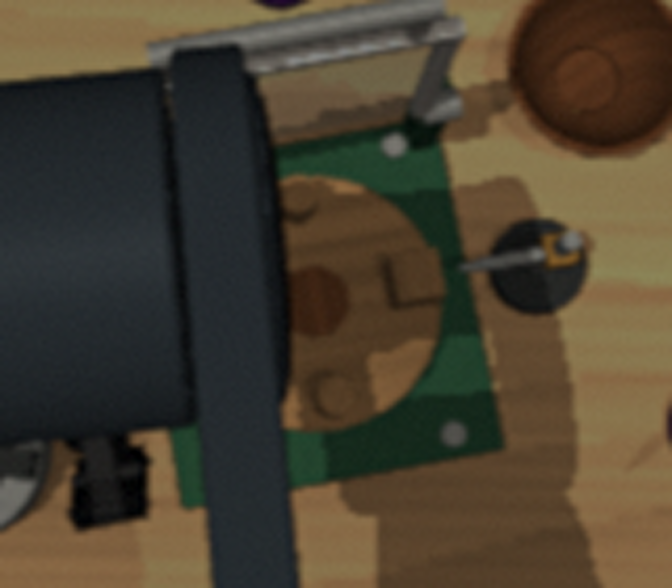

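```bash
python3 - <<'E'
from h import *
np.set_printoptions(precision=4,suppress=True)
a=load("w11")
for k,u,v,z in(("hub",250,240,.052),("sqtop",251,341,.096),("tip",247.5,361,.084),("rodmid",247.5,395,.084),("left",257,182,.096),("front",169,264,.096),("upr top?",247,436,.123)):
    o,d=wray(a,a["tp"],a["q"],160+u/2.2-.3,120+v/2.2-.3); print(k,inst(o+d*(z-o[2])/d[2]))
t=load("t11")
for k,u,v,z in(("hub",317,300,.052),("sqtop",415,272,.096),("tip",460,268,.084),("rod2",540,254,.084)):
    print("top",k,inst(plane(t,190+u/4.2-.4,160+v/4.2-.4,z)))
E
```

```text
hub [-0.0007  0.0002  0.052 ]
sqtop [-0.0013 -0.0541  0.096 ]
tip [-0.0023 -0.0775  0.084 ]
rodmid [-0.0014 -0.1067  0.084 ]
left [-0.0004  0.0551  0.096 ]
front [-0.0538  0.0017  0.096 ]
upr top? [-0.0036 -0.1132  0.123 ]
top hub [ 0.0002 -0.0002  0.052 ]
top sqtop [ 0.0009 -0.0524  0.096 ]
top tip [-0.0003 -0.0783  0.084 ]
top rod2 [-0.0009 -0.1227  0.084 ]
```

The foot and pointer agree within about 1 mm in both views. Continuing with the three round feet.

```bash
python3 - <<'E'
from snap import *
np.set_printoptions(precision=3,suppress=True)
for k in (1,2,3):
    grip(90); 
    swing(90,180); r.sleep(.8); rel(180); snap(f"sw{k}"); snap(f"ss{k}","scene")
    f=r.current_contact_force(); print(k,f,r.current_t())
ims=[cv2.imread(f"pics/sw{k}.png")[120:340,120:400] for k in(1,2,3)]+[cv2.imread(f"pics/ss{k}.png")[105:255,165:305] for k in (3,)]
ims[3]=cv2.resize(ims[3],(280,220)); cv2.imwrite("pics/m3.png",cv2.resize(cv2.vconcat([cv2.hconcat(ims[:2]),cv2.hconcat(ims[2:])]),None,fx=1.3,fy=1.3))
E
```

```text
grip 90 [ 0.468 -0.157  0.299] [-0.389  0.139  6.307] 0.24722388097541143 21.875
swung 180 [-10.727  -0.238  16.429] 0.2467967974645641 24.325
1 [ 0.223  0.505 -0.044] 26.15
grip 90 [-0.068  0.743 -0.696] [-0.834 -0.129  6.833] 0.24636621730875752 28.7
swung 180 [-9.893  0.27  17.551] 0.2468873450725583 31.15
2 [-1.006  0.722 -0.785] 32.975
grip 90 [ 0.324 -0.139 -0.546] [-2.284 -0.153  4.904] 0.3019532931071906 35.5
swung 180 [-9.951 -2.841 13.139] 0.298708342546444 37.95
3 [0.438 0.15  0.508] 39.7417
```

View pics/m3.png

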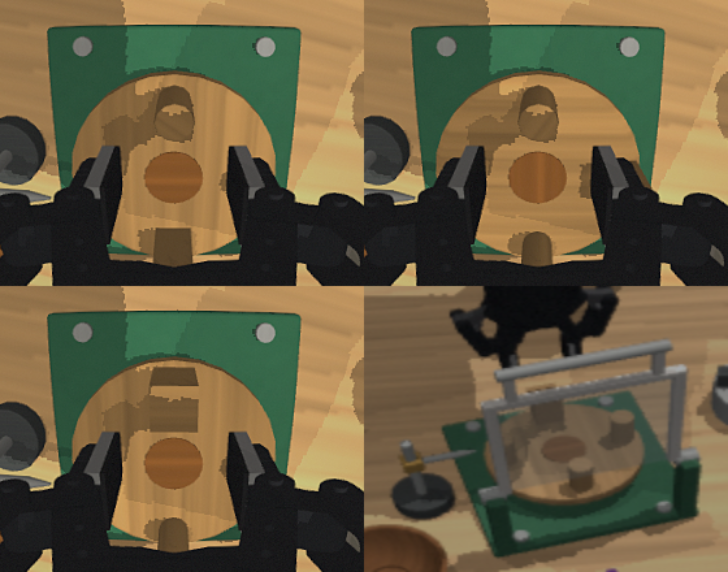

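All swings ended on the screw midline, and the square foot is back at the front (opening 0.30 ≈ 25 mm), so foot3 is at the pointer. Now lowering the guard, with slightly larger radius because the lift showed outward force.

```bash
python3 - <<'E'
from snap import *
np.set_printoptions(precision=3,suppress=True)
r.set_gripper(.35,30)
r.move_linear(st(-.055,0,.385),vel=.25)
r.move_to(st(.085,0,.385),down(np.pi/2)); w=snap("w20")
r.move_linear(st(.085,0,.319),vel=.1); print(r.current_contact_force())
r.set_gripper(0.,30); print(r.current_opening(),r.current_contact_force(),r.current_t())
R=.2012
for th in np.linspace(1.575,0.06,14)[1:]:
    r.move_linear(st(.085-R*np.cos(th),0,.118+R*np.sin(th)),vel=.1)
    f=r.current_contact_force(); print(round(th,2),f,round(r.current_opening(),3),round(r.current_t(),2))
    if np.linalg.norm(f)>60: break
snap("s21","scene"); snap("w21")
E
```

```text
[ 0.146 -0.379  0.03 ]
0.12732288594934962 [ 0.177 -0.151  4.854] 43.6333
1.46 [-3.007  0.746  8.215] 0.127 44.01
1.34 [-3.233 -0.085  5.692] 0.127 44.39
1.23 [-3.251  1.142  1.305] 0.129 44.77
1.11 [-1.222  1.966 -2.157] 0.124 45.16
0.99 [-0.297  2.069 -5.565] 0.129 45.54
0.88 [-0.499  2.929 -3.722] 0.126 45.92
0.76 [-0.776  1.715 -4.202] 0.13 46.31
0.64 [-1.573  2.028 -3.375] 0.123 46.69
0.53 [ 3.291  1.451 -5.   ] 0.129 47.08
0.41 [ 4.473  1.94  -5.542] 0.131 47.46
0.29 [ 5.311  3.065 -4.756] 0.131 47.84
0.18 [ 5.341  3.461 -3.808] 0.128 48.23
0.06 [ 4.675  3.347 -3.573] 0.125 48.61
```

View pics/s21.png

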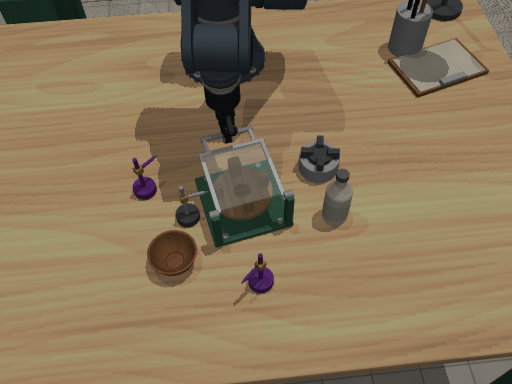

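```bash
python3 - <<'E'
from snap import *
np.set_printoptions(precision=3,suppress=True)
z=inst(r.current_tool_pos())[2]; x=inst(r.current_tool_pos())[0]
print(x,z)
for zt in np.arange(.128,.110,-.002):
    th=(zt-.118)/.2
    r.move_linear(st(.085-.2012*np.cos(th)+.0007,0,zt),vel=.03); r.sleep(.1)
    f=r.current_contact_force(); print(round(zt,3),f,inst(r.current_tool_pos())[2],round(r.current_t(),2))
    if f[2]>14: break
snap("s22","scene")
r.set_gripper(.33,30); print(r.current_contact_force())
p=inst(r.current_tool_pos())
r.move_linear(st(p[0],0,.19),vel=.15); print(r.current_t())
snap("w23"); snap("s23","scene"); snap("t23","top")
E
python3 - <<'E'
import cv2
cv2.imwrite("pics/w23z.png",cv2.resize(cv2.imread("pics/w23.png"),None,fx=1.5,fy=1.5))
a=cv2.imread("pics/s23.png")[105:255,165:305]; cv2.imwrite("pics/s23z.png",cv2.resize(a,None,fx=4,fy=4,interpolation=cv2.INTER_CUBIC))
E
```

```text
-0.11532585062776346 0.12999813671262314
0.128 [ 0.599 -1.618 -3.005] 0.12784564756130526 49.06
0.126 [ 0.163 -3.986 -2.293] 0.12590475905882345 49.41
0.124 [-0.105 -5.543 -3.771] 0.12385892452183324 49.76
0.122 [ 0.163 -5.484 -3.173] 0.12189415447491844 50.11
0.12 [-0.289 -4.861 -2.889] 0.1199262045789716 50.46
0.118 [-2.726 -4.124  5.184] 0.11828711324003494 50.81
0.116 [-9.659 -3.899 24.23 ] 0.1171727850695395 51.16
[ 0.523 -0.775 -0.19 ]
52.1583
```

View pics/s23z.png

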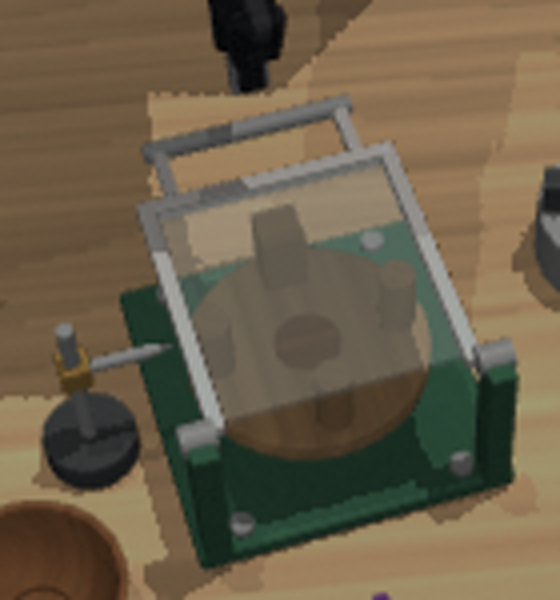

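View pics/w23z.png

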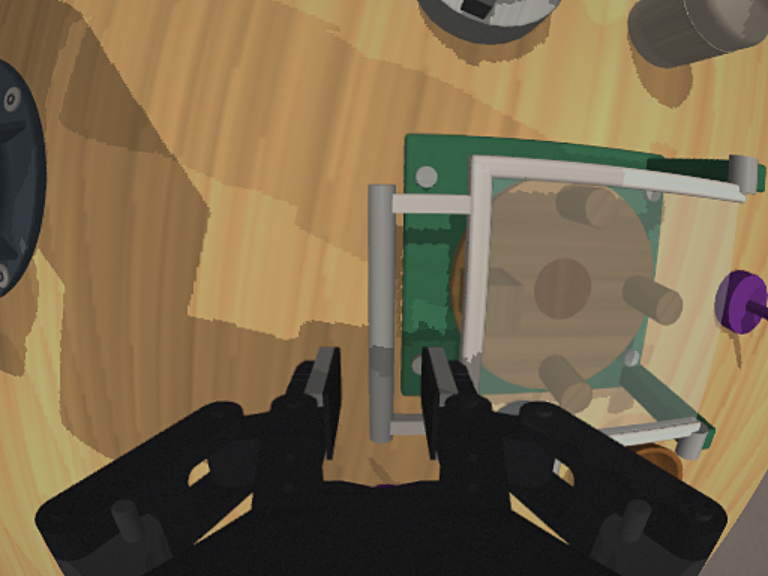

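The stop was felt at TCP z≈0.118, which matches bar height 0.115. Last check: bar height from two views, the foot/pointer positions, and bystander shift before and after.

```bash
python3 - <<'E'
from snap import *
np.set_printoptions(precision=4,suppress=True)
r.move_linear(st(-.14,.06,.36),vel=.25); r.sleep(.3)
w=snap("w24"); s=snap("s24","scene"); t=snap("t24","top"); print(r.current_t())
a=load("w23")
s0=load("scene0"); 
for n,(y0,y1,x0,x1) in dict(gauge=(182,226,172,203),chuck=(135,182,298,341),glue=(170,225,322,354),bowl=(230,280,145,199)).items():
    A=cv2.cvtColor(s0["pixels"][y0:y1,x0:x1],cv2.COLOR_RGB2GRAY).astype(np.float32);B=cv2.cvtColor(s["pixels"][y0:y1,x0:x1],cv2.COLOR_RGB2GRAY).astype(np.float32)
    print(n,cv2.phaseCorrelate(A,B),np.abs(A-B).mean())
a=cv2.imread("pics/t24.png")[160:300,190:350]; cv2.imwrite("pics/t24z.png",cv2.resize(a,None,fx=4.2,fy=4.2,interpolation=cv2.INTER_CUBIC))
a=cv2.imread("pics/s24.png")[105:255,165:305]; cv2.imwrite("pics/s24z.png",cv2.resize(a,None,fx=4,fy=4,interpolation=cv2.INTER_CUBIC))
E
```

```text
53.6333
gauge ((0.06951868286732044, 0.6760340619147378), 0.9590861227777269) 9.662024
chuck ((0.47171828110305114, -0.017293735755071538), 1.0033450068147094) 2.493815
glue ((7.557096255439433e-05, -0.014790590347736554), 1.003671225408713) 0.60397726
bowl ((-0.023247621823440312, -0.01089707052608091), 0.9995016697601036) 0.66444445
```

View pics/t24z.png

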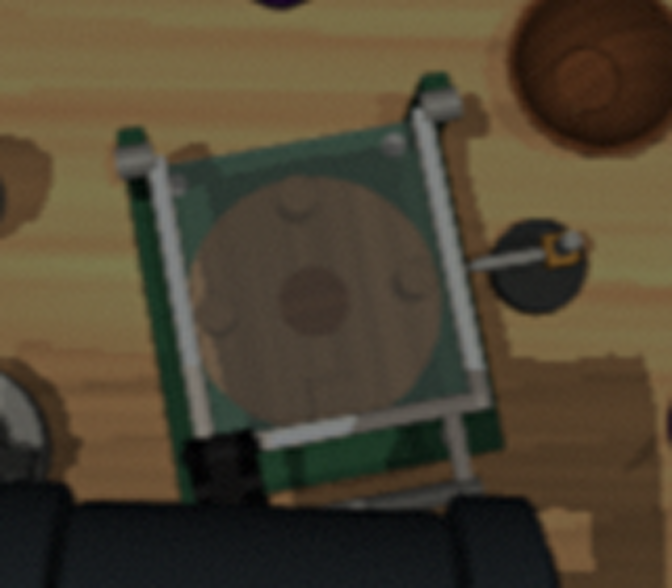

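View pics/w24.png

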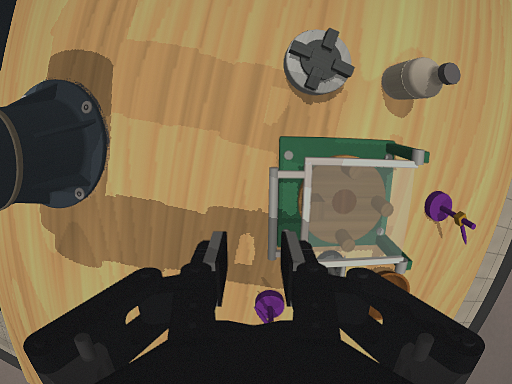

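View pics/s24z.png

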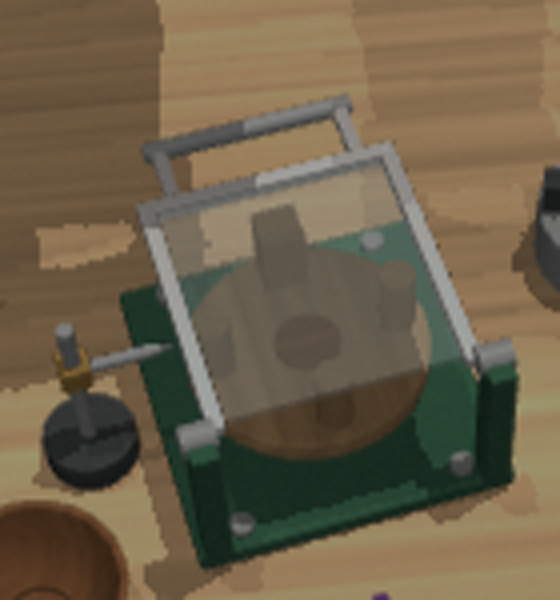

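```bash
python3 - <<'E'
from snap import *
np.set_printoptions(precision=4,suppress=True)
s,w,t=load("s24"),load("w24"),load("t24")
z=lambda u,v:(165+u/4-.4,105+v/4-.4)
for a,b in(((347,103),(274.5,168)),((149,154),(272.5,259))):
    p,e=tri(ray(s,*z(*a)),wray(w,w["tp"],w["q"],*b)); print("bar",inst(p),e)
for k,u,v,zz in(("hub",314,301,.052),("left",221,321,.096),("back",295,206,.096),("f3",410,281,.096),("tip",471,266,.084)): print(k,inst(plane(t,190+u/4.2-.4,160+v/4.2-.4,zz)))
print(r.current_contact_force()); r.hand_in(); print(r.current_t())
E
```

```text
bar [-0.1149  0.0613  0.1147] 0.0023897355696888486
bar [-0.1141 -0.062   0.1158] 0.002269133895132934
hub [-0.0001  0.0016  0.052 ]
left [-0.0056  0.0547  0.096 ]
back [0.0481 0.0041 0.096 ]
f3 [-0.0033 -0.0488  0.096 ]
tip [-0.0003 -0.0844  0.084 ]
[-0.3072  1.3213  0.5158]
the job is handed in; nothing more can be done
the job is handed in; nothing more can be done
```

The job is done and handed in, at about 54 s on the robot's clock against the 72 s limit.

**What I did**
- I gripped the guard's handle and swung the guard upright.
- I turned the stand anticlockwise in four gripped swings. The square foot and then the three round feet each stopped at the pointer for at least 0.6 s.
- I left the last round foot at the pointer, lowered the guard slowly onto its stop, released it and backed away.

**What the checks showed**
- **Square foot:** centre within about 1 mm of the pointer's line in the wrist and top views.
- **Other three stops:** after each one, the feet lay on the station's midline in the wrist picture.
- **Guard closed:** its stop was felt with about 24 N of downward push. Two views put the bar 115 to 116 mm high at x = −0.114 to −0.115 m, which matches level.
- **Things left standing:** the bottle and bowl show no shift in the pictures.

**Checks that were less clean**
- **Last look at foot3:** this came through the clear guard in the dim, coarse top view. It gave the foot about 3 mm off the line and put the tip 6 mm from where it should be, so I gave it little weight. The wrist picture right after that swing showed the stand aligned.
- **Gauge and chuck shift:** the before/after comparison gave 0.7 and 0.5 pixel. I take that as the arm's changed shadow, since by eye the gauge's base and post sit at the same pixels as before. I did not check the chuck separately.
- **Force while lifting:** it briefly reached about 42 N at the wrist. The lift path was a millimetre or two too tight, so I widened it for lowering.

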